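# Nip up the lock nut of a bench spool winder with a pin spanner

## Robot

A 7-joint arm with a two-finger parallel gripper is mounted at the origin on the work surface. World frame = base frame: x ahead of the robot, y to its left, z up, the work surface at z = 0. Lengths are in m, angles in rad, forces in N, time in s.
With the tool pointing down it reaches from about 0.4 to 0.85 m from the base axis. Payload 10.4 kg.
Tool frame: the origin (TCP) lies on the centre line of the jaws, within the pads' length; the fingertips stand 22 mm ahead of it and the grasp point (between the pads) lies 3 mm ahead of it; x points along the fingers, y is the direction in which the jaws open and shut, and the axes are right-handed (so a half turn about x gives the same grasp; the last joint's range is limited). The gripper opens to 87 mm and grips with 3 to 60 N. Pads are 19 mm wide; open, the fingers measure 117 mm over their backs; the gripper's body (75 mm by 190 mm) begins 51 mm behind the grasp point.
Start: joints at [1.078, 0.332, -0.065, 1.46, 0.022, 1.35, -0.088], TCP at [0.283, -0.557, 0.245] pointing down, gripper open.
Joint ranges: [-2.6, 2.6], [-0.5, 2.12], [-1.47, 1.34], [0.16, 2.42], [-1.27, 4.41], [0.06, 2.06], [-2.6, 2.6]. Speed limits (rad/s): [2.22, 2.22, 2.79, 2.79, 3.14, 3.14, 3.14].

## Interface

Orientations are given as a 3x3 rotation matrix whose columns are the frame's x, y, z axes.
In Python, from bench import robot, optics gives the robot as it stands.
- The arm moves only by the tool apply_moves, never from a script. Its argument "steps" is text: rows parted by semicolons, each of 5 numbers parted by spaces: the shift along the tool's x, y, z in m, then the turn about the tool's x in rad, then the opening, from -1 (shut) to 1 (fully open). A call has 1 to 20 rows; each row shifts and turns the pose as measured when the row begins, along the tool's axes as they then stand; what a row does not reach is not made up. A row lasts 1/12 s, in which the tool goes at most 41.7 mm and 7.16 degrees, less where a joint would pass 70% of its speed; a pose out of reach is approached as far as the arm can. A call with a gripper value outside its range is refused whole. The fingers move at their own pace and stop on an object; the grip force is fixed at half the most. Time passes only in rows, so rows that do not move let the fingers close. It gives the time, the measured TCP pose, the force and the opening at its end, in the units of the state.
- robot.get_state(): the state, without advancing time (a new reading comes with each control period).
- optics.capture(name): name is "scene" or "top"; returns a dict with "pixels" (400x640x3 uint8, red, green, blue), "vertical_fov" (degrees; the focal length in pixels is half the picture's height over the tangent of half this angle, whatever the lens; pixels are square), "cx", "cy" (the principal point, pixels), "R" (3x3) and "t" (3): a world point X has camera coordinates R X + t. Camera axes: x right, y down, z forward; pixel columns grow to the right and rows downward; lengths in m; the calibration is good to about 2 mm. A picture is of the moment at which its call begins. There is no depth.
- robot.close_job(): hands the job in, once; it reports no verdict.
The state is a dict: "t": time; "joints": joint angles; "qvel": joint speeds; "joint_efforts": joint torques, N m; "tcp_pos": TCP position; "eef_rot": TCP orientation; "ft_force": force on the tool from outside, world axes, zero at the start; "moment": the same for the moment, N m; "width": finger opening in m.
Only numpy, scipy, OpenCV 4.12 (cv2) and the standard library are available. Lean on these libraries where they do the work, as an engineer would, in place of code of your own. Each camera call takes 0.05 s, during which the arm holds its last target. There are 200 camera calls.

## Task

A fresh spool has been put on the bench winder, but its round four-hole lock nut is only run on by hand. Take the pin spanner from the cutting mat, seat both prongs down in two opposite holes before you turn anything, and turn the nut clockwise until it comes up snug on the spool, about 0.8 N m, firm but never so hard that the card spool is crushed. Then lift the spanner out and lay it flat on the cutting mat again; do not force or drop it, do not push on the winder with the gripper itself, and leave everything else where it is.

Things in the scene. Friction and masses are not known exactly. Their poses are not given: they have to be found in the camera images.
- winder: bench spool winder, a fixed machine: foot plate 170 x 130, gear case 52 high, hand crank on its far side (all under 90 high), and an upright spindle with a card spool (flanges 84 dia, top at 112), a washer and the lock nut. Origin on the table under the spindle axis; z up, x to the crank side. It may be turned by up to 30 degrees
- nut_centre (a point): centre of the lock nut's top face, 130 above the table, on the spindle axis; fixed, does not turn with the nut. The nut is a round steel collar, 48 dia x 14 high, with four through holes of 7 dia, 90 degrees apart, on a circle of 35 dia. The spindle end (13 dia) stands 10 out of it. The holes' direction differs every time and is in no reading: see it in a picture or find it by feel
- nut (a joint): turn of the lock nut relative to the washer under it, rad; grows clockwise seen from above, which tightens. Its zero is arbitrary and does not tell the holes' direction. It runs on with a drag of 0.25 N m (prongs merely sliding on its face do not turn it) for another 0.4 to 1.1 rad; then it meets the washer, stops there, and takes the washer round with it
- washer (a joint): turn of the pressure washer under the nut (54 dia, 4 thick), rad, clockwise positive; 0 at first. It gives once the nut bears on it, against 0.35 N m of friction and a spring of 5 N m/rad: at 0.8 N m on the spanner it stands at 0.09 to 0.16. Under 0.05 the nut is not snug; over 0.25 (1.25 N m felt at rest, 1.6 on the move) the spool is crushed. Let go, it eases back to 0.03 to 0.07
- spanner: pin spanner, about 220 g, lying level on the cutting mat, prongs down: flat black steel fork, two steel prongs, black rubber handle. Origin midway between the prong tips, in the plane it lies on; x from handle to open end of the fork, y from prong to prong, z up. Fork plate z = 9 to 15, x = -38 to 7; the 23 wide gap between its arms straddles the spindle end. Seated, the plate lies on the nut's face
- prong_a (a point): tip of the prong at y = +17.5 of the spanner. Prongs are round-nosed, 5.5 dia, 9 long, 35 apart, pointing down (spanner -z)
- prong_b (a point): tip of the other prong, at y = -17.5 of the spanner
- spanner_grip (a point): middle of the place to hold, in the handle sleeve 90 behind the midpoint of the prongs (spanner x = -90, z = 12); same axes as the spanner. The sleeve is 20 wide (y), 24 high (z = 0 to 24) and runs from x = -154 to -54
- mat: green cutting mat, 300 (x) x 220 (y) x 3 thick, fixed flat on the table left or right of the winder; origin at the centre of its underside
- ribbon_spool: loose reel of green ribbon standing on end, 68 dia x 50; bystander, origin at the centre of its underside
- thread_spool: loose dark green reel standing on end, 52 dia x 60; bystander, origin at the centre of its underside
- twine: loose ball of twine, 80 dia x 66; bystander, origin at the centre of its underside
- tape_roll: loose roll of white tape lying flat, 90 dia x 24; bystander, origin at the centre of its underside
- mug: loose brown mug with pens, 84 dia x 95, pens up to 170 high; bystander, origin at the centre of its underside
- eraser: loose white eraser, 45 x 22 x 13, on the sketch pad; bystander, origin at the centre of its underside
- wrench: plain open-ended wrench, 150 long, 8 thick, lying on the cutting mat near the pin spanner; it has no prongs and is not needed; bystander, origin at the centre of its underside
Things that resemble listed ones, but are neither listed nor needed, are in the scene too. Of the things shaped like the spanner, the black one is meant.

How it is judged:
By the outcome, as a careful person would: the job done as asked, in the order asked, and still so for the second after the job is handed in, with the robot touching nothing.
It also fails if it takes over 72 s, if anything falls off the work surface, if the arm or the gripper's body presses on something with over 40 N, if the wrist force passes 120 N, or if a joint passes its speed limit or range.

## Working session

There is one attempt and no reset: what is moved stays moved. The work goes in short steps, Python scripts to look and compute and a tool call to move; the robot and the scene stay as the last step left them, time stands still between calls to the robot, and variables do not carry over. Pictures are saved under pics/ and viewed, about 8 in all and at most 12, crops included, and the job is handed in when it is done.

Besides the shell and the picture viewer there is one more tool, called after "Emit:" in YAML: its name, and indented under it one key for each argument. apply_moves: Moves the arm, as the interface text tells. Its arguments: {"type":"object","properties":{"steps":{"type":"string"}},"required":["steps"]}

```bash
mkdir -p pics; ls
cat > h.py <<'E'
from bench import robot, optics
import numpy as np, cv2, pickle
def cap(n,save):
    c=optics.capture(n); pickle.dump(c,open(f'pics/{save}.pkl','wb'))
    cv2.imwrite(f'pics/{save}.png',c['pixels'][:,:,::-1]); return c
def load(s): return pickle.load(open(f'pics/{s}.pkl','rb'))
def f(c): return c['pixels'].shape[0]/2/np.tan(np.radians(c['vertical_fov']/2))
def px(c,X):
    p=np.array(c['R'])@np.array(X,float)+np.array(c['t']); return np.array([c['cx']+f(c)*p[0]/p[2],c['cy']+f(c)*p[1]/p[2]])
def at(c,u,v,z):
    R=np.array(c['R']);o=-R.T@np.array(c['t']);d=R.T@np.array([(u-c['cx'])/f(c),(v-c['cy'])/f(c),1]);return o+d*(z-o[2])/d[2]
def crop(c,name,u0,v0,u1,v1,k):
    im=c['pixels'][v0:v1,u0:u1,::-1]; cv2.imwrite(f'pics/{name}.png',cv2.resize(im,None,fx=k,fy=k,interpolation=cv2.INTER_CUBIC))
E
python3 - <<'E'
from h import *
for n in('scene','top'):
    c=cap(n,n+'0');print({k:v for k,v in c.items() if k!='pixels'})
print(robot.get_state())
a=load('scene0')['pixels'];b=load('top0')['pixels']
E
```

```text
pics
{'vertical_fov': 44.93988644857162, 'cx': 326.50911230498116, 'cy': 198.00934047659163, 'R': array([[ 0.2724005 ,  0.96216025, -0.00675479],
       [ 0.53485827, -0.15725379, -0.83017943],
       [-0.79982786,  0.22252844, -0.55745537]]), 't': array([-0.14667278, -0.19664941,  1.68413077])}
{'vertical_fov': 54.04184337627698, 'cx': 307.91018739971014, 'cy': 198.99234434143918, 'R': array([[ 0.01779043, -0.99973957,  0.01429316],
       [-0.99624315, -0.01893636, -0.08450448],
       [ 0.08475313, -0.01273609, -0.99632058]]), 't': array([-0.0419262 ,  0.55531737,  0.90293548])}
{'t': 0.1, 'joints': array([ 1.07842071,  0.33279349, -0.0647377 ,  1.46081412,  0.02163361,
        1.34989226, -0.08849323]), 'qvel': array([ 0.00132818, -0.00141009,  0.00195369, -0.00161031,  0.00063585,
        0.00072957,  0.00078341]), 'joint_efforts': array([ 1.35799743e-03, -6.24545932e+01,  2.47389043e-02, -3.90719926e+01,
       -6.13380969e-02,  3.66320671e-02,  1.02865556e-04]), 'tcp_pos': array([ 0.28280364, -0.55702341,  0.2438637 ]), 'eef_rot': array([[-6.12498959e-04,  4.52746576e-01, -8.91639032e-01],
       [ 1.04387349e-03, -8.91638424e-01, -4.52746984e-01],
       [-9.99999268e-01, -1.20806540e-03,  7.35174587e-05]]), 'ft_force': array([1.09997629, 0.92792626, 0.30838052]), 'moment': array([ 0.03876099, -0.02249638, -0.04188526]), 'width': 0.08709019154411457}
```

View pics/top0.png

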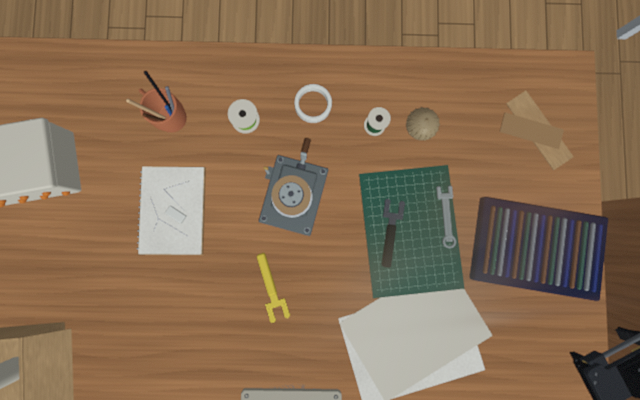

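View pics/scene0.png

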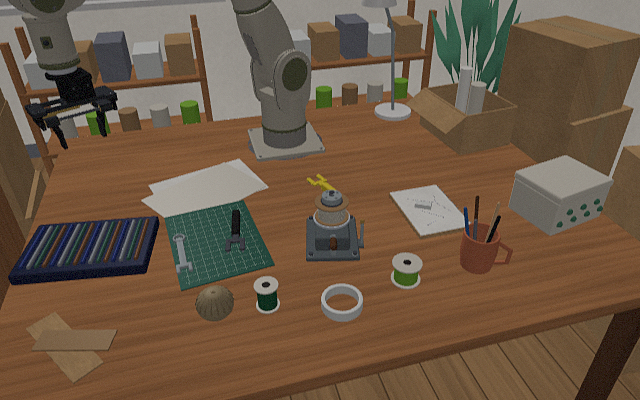

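Candidates for the spanner: the black fork on the mat (391,230 top), a yellow fork on the table (270,288), and a grey wrench on the mat (447,217). The black fork with the rubber handle fits the description. I'll confirm it in an enlarged crop and read the nut there too.

Run:
```python
from h import *
c=load('top0')
a=c['pixels'][190:275,370:420,::-1];b=c['pixels'][168:218,268:318,::-1]
A=cv2.resize(a,None,fx=7,fy=7,interpolation=cv2.INTER_CUBIC);B=cv2.resize(b,None,fx=8,fy=8,interpolation=cv2.INTER_CUBIC)
o=np.zeros((600,760,3),np.uint8);o[:595,:350]=A;o[:400,355:755]=B
for i in range(0,85,10): cv2.putText(o,str(190+i),(0,i*7+5),0,.35,(0,255,255))
for i in range(0,50,10): cv2.putText(o,str(370+i),(i*7,10),0,.35,(0,255,255)); cv2.putText(o,str(268+i),(355+i*8,410),0,.35,(0,255,255)); cv2.putText(o,str(168+i),(730,i*8+5),0,.35,(0,255,255))
cv2.imwrite('pics/crop1.png',o)
```

```text
(no output)
```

View pics/crop1.png

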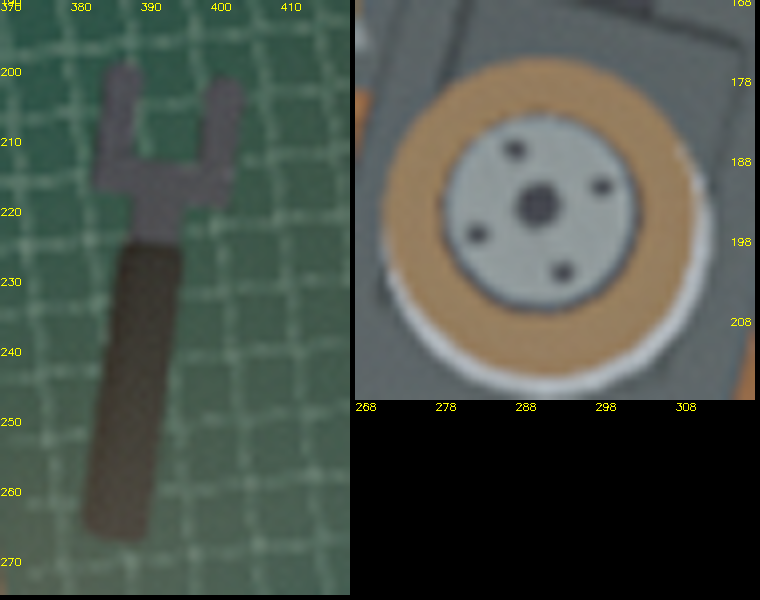

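Run:
```python
from h import *
c=load('top0'); np.set_printoptions(precision=4,suppress=True)
S=lambda x,y:((x+.5)/7-.5+370,(y+.5)/7-.5+190)
N=lambda x,y:((x-355+.5)/8-.5+268,(y+.5)/8-.5+168)
H=[at(c,*N(*p),.130) for p in((515,150),(602,187),(562,272),(478,234))]
H=np.array(H);m=H.mean(0);print('nut',m);
for h in H-m: print(np.hypot(*h[:2]),np.degrees(np.arctan2(h[1],h[0])))
print('spindle top',at(c,*N(538,205),.140),'nut outline',at(c,*N(540,209),.130), [at(c,*N(*p),.13)[:2] for p in((443,209),(638,209),(540,113),(540,307))])
fa=[at(c,*S(*p),.018) for p in((123,62),(228,76))];print('tips',fa,np.linalg.norm(fa[0]-fa[1]))
hb=[at(c,*S(*p),.027) for p in((83,528),(147,540),(120,240),(183,243))];print(hb)
h0=(hb[0]+hb[1])/2;h1=(hb[2]+hb[3])/2;print('len',np.linalg.norm(h0-h1),'yaw',np.degrees(np.arctan2(*(h1-h0)[1::-1])))
t=(fa[0]+fa[1])/2;print('yaw2',np.degrees(np.arctan2(*(t-h0)[1::-1])),'len',np.linalg.norm((t-h0)[:2]))
```

```text
nut [0.557  0.0061 0.13  ]
0.017202698208851893 22.9000257381271
0.017544795495238515 -68.09667531559313
0.017157775219214376 -158.52991905439413
0.01711587310092377 112.04663465065909
spindle top [0.5575 0.0061 0.14  ] nut outline [0.5574 0.0059 0.13  ] [array([0.5569, 0.0312]), array([ 0.5579, -0.0197]), array([0.5827, 0.0064]), array([0.5317, 0.0053])]
tips [array([ 0.5614, -0.2207,  0.018 ]), array([ 0.5573, -0.2566,  0.018 ])] 0.0361206750820439
[array([ 0.4048, -0.2055,  0.027 ]), array([ 0.4012, -0.2269,  0.027 ]), array([ 0.5006, -0.2178,  0.027 ]), array([ 0.5  , -0.239,  0.027])]
len 0.09809484158128204 yaw -7.142493611719113
yaw2 -8.169560981148113 len 0.1579929588966603
```

The crop shows the black fork with two arms (ends at px 387,199 and 402,201) and a rubber handle back to (386,266), so it is the pin spanner. The nut holes are at about (288,186), (299,191), (294,202) and (283,197). Turning the tool first.

Emit:
apply_moves:
  steps: "0 0 0 -0.12 1;0 0 0 -0.12 1;0 0 0 -0.12 1;0 0 0 -0.12 1;0 0 0 -0.12 1;0 0 0 -0.12 1;0 0 0 -0.12 1;0 0 0 -0.12 1;0 0 0 -0.12 1;0 0 0 -0.12 1;0 0 0 -0.12 1;0 0 0 -0.12 1;0 0 0 -0.12 1;0 0 0 -0.12 1;0 0 0 -0.12 1;0 0 0 -0.12 1;0 0 0 -0.12 1;0 0 0 -0.12 1;0 0 0 -0.12 1;0 0 0 -0.12 1"

```text
t: 1.77
tcp_pos: [0.2802, -0.5529, 0.2336]
eef_rot: [[-0.01, 0.177, 0.984], [0.017, 0.984, -0.177], [-1.0, 0.015, -0.013]]
ft_force: [-0.4, 0.2, -0.6]
width: 0.0872
```

```bash
cat >> h.py <<'E'
np.set_printoptions(precision=4,suppress=True)
def go(target,yaw=None):
    "remaining shift in tool axes and turn about tool x (spanner yaw, deg)"
    s=robot.get_state();R=s['eef_rot'];d=R.T@(np.array(target)-s['tcp_pos']);y=np.degrees(np.arctan2(R[1,2],R[0,2]))
    print('t',s['t'],'tcp',s['tcp_pos'],'yaw',y,'j',s['joints'],'F',s['ft_force'],'M',s['moment'],'w',s['width'],'tilt',R[2,1:])
    print('shift',d,'turn',None if yaw is None else -np.radians(yaw-y))
E
python3 -c "
from h import *
go([.465,-.2255,.12],-7.7)"
```

```text
t 1.7667 tcp [ 0.2802 -0.5529  0.2336] yaw -10.179536609380204 j [ 1.3426  0.3712 -0.4086  1.4554  0.1456  1.3653  2.3194] F [-0.4439  0.2208 -0.6237] M [ 0.0394 -0.1044  0.0155] w 0.08720206708980252 tilt [ 0.0154 -0.0126]
shift [0.1175 0.3531 0.1254] turn -0.043276077757421066
```

Emit:
apply_moves:
  steps: "0.006 0.029 0.0105 -0.004 1;0.006 0.029 0.0105 -0.004 1;0.006 0.029 0.0105 -0.004 1;0.006 0.029 0.0105 -0.004 1;0.006 0.029 0.0105 -0.004 1;0.006 0.029 0.0105 -0.004 1;0.006 0.029 0.0105 -0.004 1;0.006 0.029 0.0105 -0.004 1;0.006 0.029 0.0105 -0.004 1;0.006 0.029 0.0105 -0.004 1;0.006 0.029 0.0105 -0.004 1;0.006 0.029 0.0105 0 1;0 0 0 0 1"

```text
t: 2.85
tcp_pos: [0.4569, -0.2118, 0.1574]
eef_rot: [[-0.016, 0.128, 0.992], [0.021, 0.992, -0.127], [-1.0, 0.019, -0.018]]
ft_force: [0.1, 0.7, 0.4]
width: 0.0871
```

```bash
python3 -c "
from h import *
go([.465,-.2255,.06],-7.7)"
```

```text
t 2.85 tcp [ 0.4569 -0.2118  0.1574] yaw -7.314714322071713 j [ 0.9528  0.2138 -0.6621  1.8399  0.1261  1.1563  1.6912] F [0.1328 0.7463 0.4423] M [ 0.0812 -0.1349  0.0376] w 0.08711299080124409 tilt [ 0.0188 -0.0181]
shift [ 0.097  -0.0144  0.0115] turn 0.00672450364062706
```

Emit:
apply_moves:
  steps: "0.02 -0.0035 0.003 0 1;0.02 -0.0035 0.003 0 1;0.02 -0.0035 0.003 0 1;0 0 0 0 1"

```text
t: 3.18
tcp_pos: [0.465, -0.2195, 0.0953]
eef_rot: [[-0.015, 0.121, 0.993], [0.02, 0.992, -0.121], [-1.0, 0.018, -0.017]]
ft_force: [-0.6, 0.3, -0.2]
width: 0.0868
```

```bash
python3 -c "
from h import *
go([.465,-.2255,.03],-7.7)"
```

```text
t 3.1833 tcp [ 0.465  -0.2195  0.0953] yaw -6.931558906135203 j [ 0.9234  0.3148 -0.64    1.8742  0.1985  1.0411  1.6521] F [-0.563   0.2583 -0.24  ] M [ 0.0718 -0.0789 -0.0424] w 0.0868228666075591 tilt [ 0.0184 -0.0171]
shift [ 0.0651 -0.0071  0.0019] turn 0.013411827195567504
```

Emit:
apply_moves:
  steps: "0 0 0 0 1;0 0 0 0 1;0 0 0 0 1;0 0 0 0 1"

```text
t: 3.52
tcp_pos: [0.4649, -0.2196, 0.0972]
eef_rot: [[-0.015, 0.121, 0.993], [0.021, 0.992, -0.121], [-1.0, 0.019, -0.017]]
ft_force: [0.0, -0.0, -0.3]
width: 0.0871
```

```bash
python3 -c "
from h import *
go([.465,-.2255,.03],-7.7)
cap('top','top1')"
```

```text
t 3.5167 tcp [ 0.4649 -0.2196  0.0972] yaw -6.950253595366301 j [ 0.9251  0.3125 -0.6411  1.8724  0.1962  1.0452  1.6539] F [ 0.026  -0.0262 -0.2574] M [ 0.0665 -0.1172  0.0074] w 0.08709085912562267 tilt [ 0.019  -0.0174]
shift [ 0.067  -0.0071  0.002 ] turn 0.013085543315847718
```

Emit:
apply_moves:
  steps: "0.02 -0.002 0.001 0.004 1;0.02 -0.002 0.001 0.005 1;0.015 -0.002 0.001 0.005 1;0.008 -0.001 0 0 1;0 0 0 0 1;0 0 0 0 1"

```text
t: 4.07
tcp_pos: [0.4692, -0.2279, 0.0373]
eef_rot: [[-0.007, 0.136, 0.991], [0.015, 0.991, -0.136], [-1.0, 0.014, -0.009]]
ft_force: [-0.5, -0.6, 0.1]
width: 0.0872
```

```bash
python3 -c "
from h import *
go([.465,-.2255,.028],-7.7)"
```

```text
t 4.0667 tcp [ 0.4692 -0.2279  0.0373] yaw -7.834735129925805 j [ 0.894   0.4073 -0.6042  1.903   0.2698  0.9271  1.596 ] F [-0.49   -0.641   0.1441] M [ 0.0836 -0.1695  0.0085] w 0.08724750209036065 tilt [ 0.014  -0.0091]
shift [ 0.0093  0.0017 -0.0044] turn -0.0023515716353076296
```

Emit:
apply_moves:
  steps: "0.006 0.002 -0.004 0 1;0.004 0 -0.002 0 1;0 0 0 0 1;0 0 0 0 -1;0 0 0 0 -1;0 0 0 0 -1;0 0 0 0 -1;0 0 0 0 -1;0 0 0 0 -1;0 0 0 0 -1;0 0 0 0 -1;0 0 0 0 -1;0 0 0 0 -1"

```text
t: 5.15
tcp_pos: [0.4649, -0.2254, 0.0303]
eef_rot: [[-0.002, 0.136, 0.991], [0.012, 0.991, -0.136], [-1.0, 0.012, -0.004]]
ft_force: [-0.9, 0.3, -0.7]
width: 0.0284
```

```bash
python3 -c "
from h import *
go([.465,-.2255,.028],-7.7)"
```

```text
t 5.15 tcp [ 0.4649 -0.2254  0.0303] yaw -7.811978869289247 j [ 0.894   0.4053 -0.6032  1.9239  0.2751  0.9031  1.5896] F [-0.881   0.3099 -0.6589] M [ 0.1425 -0.1442  0.036 ] w 0.028449634728879236 tilt [ 0.0116 -0.0041]
shift [ 0.0023 -0.0001  0.0001] turn -0.0019543999617577137
```

Width is 28.4 mm and still closing. I'll wait, then lift.

Emit:
apply_moves:
  steps: "0 0 0 0 -1;0 0 0 0 -1;0 0 0 0 -1;0 0 0 0 -1;0 0 0 0 -1"

```text
t: 5.57
tcp_pos: [0.4649, -0.2254, 0.0303]
eef_rot: [[-0.003, 0.136, 0.991], [0.012, 0.991, -0.136], [-1.0, 0.012, -0.004]]
ft_force: [-1.1, 0.3, 0.8]
width: 0.0197
```

```bash
python3 -c "
from h import *
go([.465,-.2255,.028],-7.7)"
```

```text
t 5.5667 tcp [ 0.4649 -0.2254  0.0303] yaw -7.8086560376174186 j [ 0.894   0.4053 -0.6032  1.9239  0.2752  0.9032  1.5896] F [-1.0836  0.274   0.7884] M [ 0.0508 -0.1337 -0.0108] w 0.019738749317216128 tilt [ 0.0116 -0.0042]
shift [ 0.0023 -0.0001  0.0001] turn -0.0018964056085947654
```

Emit:
apply_moves:
  steps: "-0.005 0 0 0 -1;-0.01 0 0 0 -1;-0.02 0 0 0 -1;-0.02 0 0 0 -1;-0.02 0 0 0 -1;-0.02 0 0 0 -1;-0.02 0 0 0 -1;-0.02 0 0 0 -1;-0.02 0 0 0 -1;-0.01 0 0 0 -1;0 0 0 0 -1;0 0 0 0 -1"

```text
t: 6.57
tcp_pos: [0.4631, -0.225, 0.2077]
eef_rot: [[-0.006, 0.133, 0.991], [0.014, 0.991, -0.133], [-1.0, 0.013, -0.008]]
ft_force: [0.1, 0.8, -2.9]
width: 0.0198
```

```bash
python3 -c "
from h import *
yaw=np.radians(22.1);go([.557-.09*np.cos(yaw),.006-.09*np.sin(yaw),.195],22.1)"
```

```text
t 6.5667 tcp [ 0.4631 -0.225   0.2077] yaw -7.626865706959242 j [ 0.973   0.1801 -0.6618  1.7616  0.104   1.2489  1.7226] F [ 0.0654  0.7878 -2.8945] M [ 0.0693 -0.0791 -0.0192] w 0.01981095824757537 tilt [ 0.0133 -0.0076]
shift [ 0.0154  0.1966 -0.0156] turn -0.5188316828846307
```

Emit:
apply_moves:
  steps: "0 0.02 -0.0015 0 -1;0 0.02 -0.0015 0 -1;0 0.02 -0.0015 0 -1;0 0.02 -0.0015 0 -1;0 0.02 -0.0015 0 -1;0 0.02 -0.0015 0 -1;0 0.02 -0.0015 0 -1;0 0.02 -0.0015 0 -1;0 0.02 -0.0015 0 -1;0 0.015 -0.0015 0 -1;0 0 0 -0.07 -1;0 0 0 -0.07 -1;0 0 0 -0.07 -1;0 0 0 -0.07 -1;0 0 0 -0.07 -1;0 0 0 -0.07 -1;0 0 0 -0.07 -1;0 0 0 0 -1;0 0 0 0 -1"

```text
t: 8.15
tcp_pos: [0.4608, -0.0177, 0.1869]
eef_rot: [[-0.039, -0.371, 0.928], [0.026, 0.928, 0.372], [-0.999, 0.039, -0.027]]
ft_force: [0.7, 0.0, -1.7]
width: 0.0197
```

```bash
python3 -c "
from h import *
yaw=np.radians(22.1);go([.557-.09*np.cos(yaw),.006-.09*np.sin(yaw),.175],22.1)
cap('top','top2');cap('scene','scene2')
c=load('top2');s=load('scene2')
N=np.array([.557,.006,.13]);print(px(c,N),px(s,N))
def pane(c,u,v,h,k):
    u0,v0=int(u)-h,int(v)-h; return cv2.resize(c['pixels'][v0:v0+2*h,u0:u0+2*h,::-1],None,fx=k,fy=k,interpolation=cv2.INTER_CUBIC)
u,v=px(c,N);a=pane(c,u,v,32,6);u2,v2=px(s,N);b=pane(s,u2,v2,32,6)
print(int(u)-32,int(v)-32,int(u2)-32,int(v2)-32)
cv2.imwrite('pics/crop2.png',np.hstack([a,b]))
"
```

```text
t 8.15 tcp [ 0.4608 -0.0177  0.1869] yaw 21.83936950613384 j [ 0.7898  0.1163 -0.8667  1.8847  0.0637  1.2195  1.8531] F [ 0.6584  0.0125 -1.7398] M [ 0.0735 -0.13   -0.0217] w 0.01974503336058778 tilt [ 0.0386 -0.027 ]
shift [ 0.0111 -0.0146  0.0084] turn -0.00454886024906343
[290.6293 193.8836] [330.6299 194.8614]
258 161 298 162
```

View pics/crop2.png

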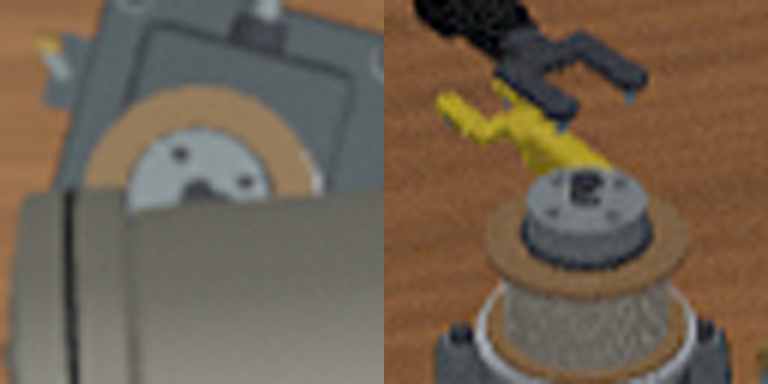

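The scene crop shows the fork still high and left of the nut (prong tips at px ~327,183 and 339,178), and the nut face centre at ~(332,195). Refining spanner x and nut centre in the first top picture.

Run:
```python
from h import *
c=load('top0');g=c['pixels'].astype(np.float32)
def samp(P): 
    uv=np.array([px(c,p) for p in P],np.float32);return cv2.remap(g,uv[None,:,0],uv[None,:,1],cv2.INTER_LINEAR)[0]
o=np.array([.554,-.238]);y=np.radians(-7.8);X=np.array([np.cos(y),np.sin(y)]);Y=np.array([-X[1],X[0]])
def prof(xs,ys,z): # mean over ys
    return np.mean([samp([np.r_[o+X*a+Y*b,z] for a in xs]) for b in ys],0)
def edge(xs,p,name):
    s=p.mean(1);d=np.gradient(s);i=np.argmax(abs(d));w=abs(d[max(i-6,0):i+7]);print(name,(w*xs[max(i-6,0):i+7]).sum()/w.sum(), s[::8].round())
xs=np.arange(-.012,.018,.0005)
for b in(.0175,-.0175): edge(xs,prof(xs,b+np.arange(-.002,.0021,.001),.018),f'arm{b}')
xs=np.arange(-.170,-.140,.0005);edge(xs,prof(xs,np.arange(-.006,.0061,.002),.027),'end')
xs=np.arange(-.066,-.044,.0005);edge(xs,prof(xs,np.arange(-.006,.0061,.002),.025),'front')
# lateral edges
def lat(x0,z,lo,hi,n):
    ys=np.arange(lo,hi,.0005);p=np.mean([samp([np.r_[o+X*(x0+a)+Y*b,z] for b in ys]) for a in np.arange(-.004,.0041,.002)],0);edge(ys,p,n)
for x0 in(-.145,-.1,-.065): lat(x0,.027,.002,.02,f'L{x0}');lat(x0,.027,-.02,-.002,f'R{x0}')
for lo,hi in((.016,.032),(.003,.0175),(-.0175,-.003),(-.032,-.016)): lat(-.008,.018,lo,hi,f'arm {lo}')
# nut holes centroids + outline
n=np.array([.557,.006]);r=np.arange(-.03,.0301,.0005)
im=np.array([samp([[n[0]+a,n[1]+b,.13] for b in r]) for a in r]).mean(2)
for ang in(22.1,112.1,202.1,292.1):
    h=.0175*np.array([np.cos(np.radians(ang)),np.sin(np.radians(ang))])
    A,B=np.meshgrid(r,r,indexing='ij');m=np.hypot(A-h[0],B-h[1])<.006;w=np.clip(np.median(im[m])-5-im,0,None)*m
    q=np.array([(w*A).sum(),(w*B).sum()])/w.sum();print('hole',q,np.hypot(*q),np.degrees(np.arctan2(q[1],q[0])))
```

```text
arm0.0175 0.009711193122922063 [78. 79. 81. 79. 81. 78. 94. 84.]
arm-0.0175 0.016816464082833046 [80. 80. 81. 80. 75. 70. 69. 70.]
end -0.1564876855473385 [89. 93. 99. 93. 77. 70. 69. 69.]
front -0.05448478680380834 [51. 51. 47. 66. 80. 79.]
L-0.145 0.013684378475949464 [70. 67. 66. 80. 94.]
R-0.145 -0.019517334593901398 [90. 86. 85. 73. 70.]
L-0.1 0.012975029966066904 [59. 56. 52. 77. 85.]
R-0.1 -0.009159408109359678 [79. 79. 90. 63. 59.]
L-0.065 0.013392713256767023 [50. 49. 45. 66. 85.]
R-0.065 -0.00929275911115748 [82. 79. 76. 56. 52.]
arm 0.016 0.029918758267733624 [79. 77. 67. 72.]
arm 0.003 0.012520256473774211 [76. 77. 86. 79.]
arm -0.0175 -0.01359309023750448 [80. 78. 74. 77.]
arm -0.032 -0.030195864432068818 [79. 71. 74. 80.]
hole [0.0159 0.0068] 0.017323613494002087 23.008103300784025
hole [-0.0065  0.0163] 0.017580149859009766 111.63932883370144
hole [-0.0161 -0.0063] 0.01726143404429316 -158.41783230920095
hole [ 0.0066 -0.0161] 0.017435057693626216 -67.75855708217728
```

```bash
cat >> h.py <<'E'
from scipy.spatial.transform import Rotation as Ro
NUT=np.array([.557,.0062,.130]);HY=22.1
_y=np.array([.136,.9907,.0116]);_x=np.array([-.0025,.012,-1.]);_x/=np.linalg.norm(_x);_y-=_x*(_x@_y);_y/=np.linalg.norm(_y)
RG=np.c_[_x,_y,np.cross(_x,_y)]; TG=np.array([.4649,-.2254,.0303])
P=RG.T@(np.array([.5536,-.2379,.003])-TG); RREL=RG.T@Ro.from_euler('z',-7.8,degrees=True).as_matrix()
def sp(s=None):
    s=s or robot.get_state();R=s['eef_rot'];o=s['tcp_pos']+R@P;Rs=R@RREL;return o,Rs
def rep(z=None,yaw=HY):
    s=robot.get_state();o,Rs=sp(s);R=s['eef_rot'];yw=np.degrees(np.arctan2(Rs[1,0],Rs[0,0]))
    d=NUT-o; d[2]=(z if z is not None else o[2])-o[2]
    print('t',round(s['t'],2),'tcp',s['tcp_pos'],'sp',o,'yaw',round(yw,2),'roll/pitch z',Rs[2,1],Rs[2,0],'F',s['ft_force'],'M',s['moment'],'w',round(s['width'],4))
    dw=-np.radians(yaw-yw); 
    # shift so that origin lands on nut after turn dw about tool x through TCP
    Rn=R@Ro.from_euler('x',dw).as_matrix(); tgt=NUT.copy();tgt[2]=z if z is not None else o[2]
    print('shift',R.T@(tgt-Rn@P-s['tcp_pos']),'turn',dw)
    r=s['tcp_pos']-NUT;T=s['moment']+np.cross(r,s['ft_force']);print('torque about spindle (ccw+, on tool)',T[2])
E
python3 -c "
from h import *
print(P);rep(.15)"
```

```text
[ 0.0269 -0.0006  0.0897]
t 8.25 tcp [ 0.4609 -0.0178  0.1871] sp [0.5433 0.0157 0.1578] yaw 21.84 roll/pitch z 0.026901434926176047 -0.022691746990916892 F [ 0.5989 -0.7443 -2.5037] M [ 0.0696 -0.1388 -0.0342] w 0.0198
shift [ 0.007  -0.0146  0.0094] turn -0.004616308537181849
torque about spindle (ccw+, on tool) 0.05164843153618401
```

Emit:
apply_moves:
  steps: "0 -0.004 0.003 0 -1;0 -0.004 0.003 0 -1;0 -0.004 0.002 0 -1;0 -0.002 0.001 0 -1;0 0 0 0.1 -1;0 0 0 0.1 -1;0 0 0 0.1 -1;0 0 0 0 -1;0 0 0 0 -1"

```text
t: 9.0
tcp_pos: [0.4773, -0.0299, 0.1856]
eef_rot: [[-0.039, -0.063, 0.997], [0.027, 0.998, 0.064], [-0.999, 0.029, -0.037]]
ft_force: [-0.1, 0.2, -2.3]
width: 0.0196
```

```bash
python3 -c "
from h import *
rep(.15)"
```

```text
t 9.0 tcp [ 0.4773 -0.0299  0.1856] sp [ 0.5657 -0.0241  0.1553] yaw 3.67 roll/pitch z 0.017769883159393953 -0.033374112438758895 F [-0.1465  0.2187 -2.2796] M [ 0.0879 -0.148   0.0097] w 0.0196
shift [ 0.0064  0.0022 -0.0021] turn -0.3217115973018095
torque about spindle (ccw+, on tool) -0.012994963770059863
```

Emit:
apply_moves:
  steps: "0 0 0 -0.02 -1;0 0 0 -0.02 -1;0 0 0 -0.02 -1;0 0 0 -0.02 -1;0 0 0 -0.02 -1;0 0 0 -0.02 -1;0 0 0 -0.02 -1;0 0 0 -0.02 -1;0 0 0 -0.02 -1;0 0 0 -0.02 -1;0 0 0 -0.02 -1;0 0 0 -0.02 -1;0 0 0 -0.02 -1;0 0 0 -0.02 -1;0 0 0 -0.02 -1;0 0 0 0 -1"

```text
t: 10.33
tcp_pos: [0.4775, -0.0301, 0.1856]
eef_rot: [[-0.039, -0.396, 0.917], [0.027, 0.917, 0.397], [-0.999, 0.04, -0.025]]
ft_force: [-0.1, -0.2, -2.5]
width: 0.0197
```

```bash
python3 -c "
from h import *
rep(.15)"
```

```text
t 10.33 tcp [ 0.4775 -0.0301  0.1856] sp [0.559  0.0057 0.1564] yaw 23.4 roll/pitch z 0.028625991392716363 -0.021098156411298846 F [-0.0926 -0.2032 -2.5481] M [ 0.0417 -0.1277 -0.0282] w 0.0197
shift [ 0.0065  0.003  -0.0014] turn 0.02277352068174086
torque about spindle (ccw+, on tool) -0.015361083328912008
```

Emit:
apply_moves:
  steps: "0 -0.025 0 0 -1;0 -0.025 0 0 -1;0 -0.025 0 0 -1;0 -0.025 0 0 -1;0 0 0 0 -1;0 0 0 0 -1"

```text
t: 10.83
tcp_pos: [0.519, -0.1249, 0.1815]
eef_rot: [[-0.039, -0.399, 0.916], [0.026, 0.916, 0.4], [-0.999, 0.039, -0.025]]
ft_force: [0.2, 0.2, -1.9]
width: 0.0195
```

Emit:
apply_moves:
  steps: "0 0.008 0 0 -1;0 0.008 0 0 -1;0 0.008 0 0 -1;0 0.008 0 0 -1;0 0.008 0 0 -1;0 0.008 0 0 -1;0 0.008 0 0 -1;0 0.008 0 0 -1;0 0.008 0 0 -1;0 0.008 0 0 -1;0 0.008 0 0 -1;0 0.008 0 0 -1;0 0 0 0 -1;0 0 0 0 -1"

```text
t: 12.0
tcp_pos: [0.4746, -0.0225, 0.1862]
eef_rot: [[-0.038, -0.405, 0.913], [0.024, 0.914, 0.406], [-0.999, 0.038, -0.025]]
ft_force: [-0.2, -0.2, -1.9]
width: 0.0199
```

```bash
python3 -c "
from h import *
rep(.15)"
```

```text
t 12.0 tcp [ 0.4746 -0.0225  0.1862] sp [0.5557 0.014  0.157 ] yaw 23.97 roll/pitch z 0.02597423200365253 -0.021285981828254582 F [-0.1614 -0.2234 -1.8542] M [ 0.0353 -0.1388  0.0094] w 0.0199
shift [ 0.0068 -0.005  -0.0017] turn 0.032689249031046495
torque about spindle (ccw+, on tool) 0.023185133077090095
```

Emit:
apply_moves:
  steps: "0.005 -0.002 -0.001 0.016 -1;0.005 -0.002 -0.001 0.016 -1;0.005 -0.001 0 0 -1;0.005 0 0 0 -1;0 0 0 0 -1;0 0 0 0 -1"

```text
t: 12.5
tcp_pos: [0.4739, -0.0299, 0.163]
eef_rot: [[-0.039, -0.369, 0.928], [0.025, 0.929, 0.37], [-0.999, 0.037, -0.028]]
ft_force: [-0.3, 0.1, -2.2]
width: 0.0198
```

```bash
python3 -c "
from h import *
rep(.132)"
```

```text
t 12.5 tcp [ 0.4739 -0.0299  0.163 ] sp [0.5564 0.0034 0.1336] yaw 21.75 roll/pitch z 0.025881904477360825 -0.023486723558759484 F [-0.251   0.066  -2.1877] M [ 0.0489 -0.1701  0.0169] w 0.0198
shift [0.0016 0.0018 0.0017] turn -0.0060404405984764604
torque about spindle (ccw+, on tool) 0.002396061830357829
```

Emit:
apply_moves:
  steps: "0 0.002 0.002 -0.006 -1;0.002 0 0 0 -1;0.002 0 0 0 -1;0.001 0 0 0 -1;0 0 0 0 -1"

```text
t: 12.92
tcp_pos: [0.4753, -0.0268, 0.1577]
eef_rot: [[-0.039, -0.376, 0.926], [0.025, 0.926, 0.377], [-0.999, 0.038, -0.027]]
ft_force: [-0.0, 0.6, -1.4]
width: 0.0197
```

```bash
python3 -c "
from h import *
rep()
c=cap('scene','scene3');o,R=sp();print([px(c,o+R@np.array(q)) for q in((0,.0175,0),(0,-.0175,0),(.007,.0175,.015),(.007,-.0175,.015))],px(c,NUT))
crop(c,'crop3',295,160,365,215,10)
"
```

```text
t 12.92 tcp [ 0.4753 -0.0268  0.1577] sp [0.5575 0.0071 0.1283] yaw 22.15 roll/pitch z 0.026301619137746025 -0.02280195143967336 F [-0.0471  0.6348 -1.4476] M [ 0.0538 -0.1655 -0.0646] w 0.0197
shift [-0.     -0.0006 -0.0008] turn 0.0008813489656683143
torque about spindle (ccw+, on tool) -0.11800404559694994
[array([336.7589, 192.8078]), array([325.4051, 198.1122]), array([338.5816, 189.0182]), array([327.1235, 194.3271])] [330.7095 194.8485]
```

View pics/crop3.png

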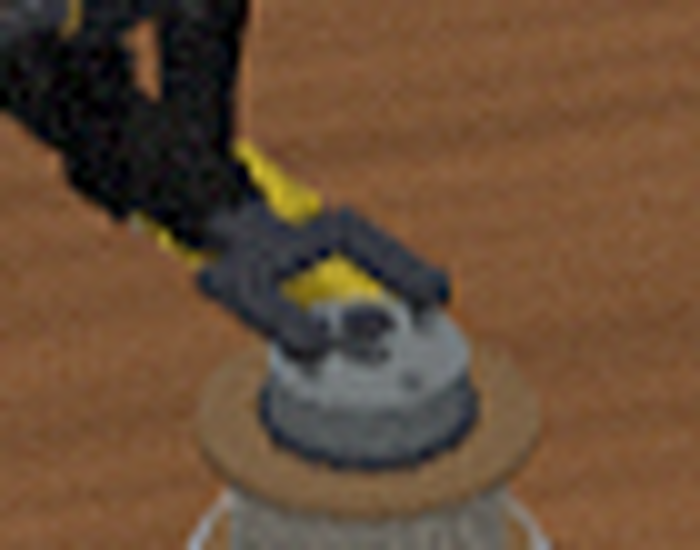

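The crop shows the fork straddling the spindle end, with its left prong at about px (326.5,196) and the right at (337,191), on the nut face where the two holes are. Descending by feel.

Emit:
apply_moves:
  steps: "0.001 0 0 0 -1;0.001 0 0 0 -1;0 0 0 0 -1"

```text
t: 13.22
tcp_pos: [0.4754, -0.0267, 0.1558]
eef_rot: [[-0.039, -0.376, 0.926], [0.025, 0.926, 0.377], [-0.999, 0.037, -0.026]]
ft_force: [-0.5, -0.4, -2.5]
width: 0.0198
```

```bash
python3 -c "
from h import *
rep()"
```

```text
t 13.22 tcp [ 0.4754 -0.0267  0.1558] sp [0.5576 0.0071 0.1265] yaw 22.15 roll/pitch z 0.02588493098143866 -0.022356339422582503 F [-0.4846 -0.3716 -2.5419] M [ 0.0819 -0.1346  0.0417] w 0.0198
shift [ 0.     -0.0006 -0.0009] turn 0.0008436775509992117
torque about spindle (ccw+, on tool) 0.056053672469607685
```

Emit:
apply_moves:
  steps: "0.001 0 0 0 -1;0.001 0 0 0 -1;0.001 0 0 0 -1;0 0 0 0 -1"

```text
t: 13.55
tcp_pos: [0.4753, -0.0267, 0.1526]
eef_rot: [[-0.038, -0.376, 0.926], [0.025, 0.926, 0.377], [-0.999, 0.037, -0.026]]
ft_force: [0.4, 0.9, -3.0]
width: 0.02
```

```bash
python3 -c "
from h import *
rep()"
```

```text
t 13.55 tcp [ 0.4753 -0.0267  0.1526] sp [0.5576 0.0072 0.1234] yaw 22.14 roll/pitch z 0.02560842647081797 -0.02205718687035292 F [ 0.3735  0.9329 -3.0253] M [ 0.1003 -0.2519  0.0264] w 0.02
shift [-0.     -0.0006 -0.0009] turn 0.0007625704045249182
torque about spindle (ccw+, on tool) -0.03744613094955708
```

Emit:
apply_moves:
  steps: "0.001 0 0 0 -1;0.001 0 0 0 -1;0 0 0 0 -1"

```text
t: 13.8
tcp_pos: [0.4753, -0.0267, 0.1505]
eef_rot: [[-0.038, -0.376, 0.926], [0.024, 0.926, 0.377], [-0.999, 0.037, -0.026]]
ft_force: [0.4, -0.2, -0.3]
width: 0.0196
```

```bash
python3 -c "
from h import *
rep()"
```

```text
t 13.8 tcp [ 0.4753 -0.0267  0.1505] sp [0.5576 0.0072 0.1213] yaw 22.14 roll/pitch z 0.025475774893963965 -0.02194108096883939 F [ 0.3712 -0.2137 -0.3242] M [ 0.0723 -0.0477 -0.0047] w 0.0196
shift [-0.     -0.0006 -0.0009] turn 0.00070726369499257
torque about spindle (ccw+, on tool) 0.024936487710790156
```

Emit:
apply_moves:
  steps: "0.001 0 0 0 -1;0.001 0 0 0 -1;0 0 0 0 -1"

```text
t: 14.05
tcp_pos: [0.4753, -0.0269, 0.1488]
eef_rot: [[-0.038, -0.375, 0.926], [0.024, 0.926, 0.376], [-0.999, 0.037, -0.026]]
ft_force: [-2.0, -0.3, 2.6]
width: 0.0197
```

```bash
python3 -c "
from h import *
rep()"
```

```text
t 14.05 tcp [ 0.4753 -0.0269  0.1488] sp [0.5576 0.0069 0.1196] yaw 22.12 roll/pitch z 0.024981648893220555 -0.02208434032222931 F [-1.9854 -0.3187  2.5818] M [0.1244 0.1092 0.0434] w 0.0197
shift [ 0.     -0.0004 -0.0008] turn 0.0003941133627374453
torque about spindle (ccw+, on tool) 0.003807339518352368
```

Contact came at plate height (prongs about 9 mm below the face), so both prongs are seated. Now orbiting clockwise.

Emit:
apply_moves:
  steps: "0.0002 0.0036 0 0.04 -1;0.0002 0.0036 0 0.04 -1;0.0002 0.0036 0 0.04 -1;0.0002 0.0036 0 0.04 -1"

```text
t: 14.38
tcp_pos: [0.4717, -0.0134, 0.1491]
eef_rot: [[-0.036, -0.218, 0.975], [0.024, 0.975, 0.219], [-0.999, 0.031, -0.03]]
ft_force: [-1.8, -0.0, 1.4]
width: 0.0198
```

```bash
python3 -c "
from h import *
rep()"
```

```text
t 14.38 tcp [ 0.4717 -0.0134  0.1491] sp [0.5583 0.0063 0.1196] yaw 12.66 roll/pitch z 0.019366291279053947 -0.025479361489261228 F [-1.8469 -0.0225  1.3704] M [ 0.0884 -0.0128  0.2443] w 0.0198
shift [ 0.     -0.0145 -0.0002] turn -0.16472309686616057
torque about spindle (ccw+, on tool) 0.21003066044423635
```

Emit:
apply_moves:
  steps: "0.0002 0.0036 0 0.04 -1;0.0002 0.0036 0 0.04 -1;0.0002 0.0036 0 0.04 -1;0.0002 0.0036 0 0.04 -1"

```text
t: 14.72
tcp_pos: [0.4696, 0.0013, 0.1494]
eef_rot: [[-0.035, -0.053, 0.998], [0.022, 0.998, 0.054], [-0.999, 0.024, -0.033]]
ft_force: [-1.5, -0.6, 1.6]
width: 0.0202
```

```bash
python3 -c "
from h import *
rep()"
```

```text
t 14.72 tcp [0.4696 0.0013 0.1494] sp [0.5582 0.0061 0.1195] yaw 3.1 roll/pitch z 0.012762895233937336 -0.029245969141150262 F [-1.5171 -0.6389  1.5952] M [-0.0512 -0.0617  0.1766] w 0.0202
shift [ 0.     -0.0291  0.0035] turn -0.33161708173096033
torque about spindle (ccw+, on tool) 0.22506946700272967
```

Emit:
apply_moves:
  steps: "0.0002 0.0027 0 0.03 -1;0.0002 0.0027 0 0.03 -1;0.0002 0.0027 0 0.03 -1"

```text
t: 14.97
tcp_pos: [0.4695, 0.0097, 0.1495]
eef_rot: [[-0.034, 0.041, 0.999], [0.021, 0.999, -0.041], [-0.999, 0.02, -0.035]]
ft_force: [-1.7, -0.4, 1.4]
width: 0.0199
```

```bash
python3 -c "
from h import *
rep()"
```

```text
t 14.97 tcp [0.4695 0.0097 0.1495] sp [0.5581 0.006  0.1194] yaw -2.32 roll/pitch z 0.008329391526619172 -0.030701288543015466 F [-1.6949 -0.3878  1.409 ] M [-0.0721  0.0696  0.1799] w 0.0199
shift [ 0.     -0.037   0.0067] turn -0.42612455169111685
torque about spindle (ccw+, on tool) 0.21987674874475766
```

Emit:
apply_moves:
  steps: "0.0002 0.0027 0 0.03 -1;0.0002 0.0027 0 0.03 -1;0.0002 0.0027 0 0.03 -1"

```text
t: 15.22
tcp_pos: [0.4702, 0.0181, 0.1495]
eef_rot: [[-0.034, 0.135, 0.99], [0.02, 0.991, -0.134], [-0.999, 0.016, -0.036]]
ft_force: [-1.3, -0.6, 0.9]
width: 0.02
```

```bash
python3 -c "
from h import *
rep()"
```

```text
t 15.22 tcp [0.4702 0.0181 0.1495] sp [0.558  0.006  0.1193] yaw -7.7 roll/pitch z 0.004047325137202861 -0.03181708791191632 F [-1.3419 -0.5722  0.9183] M [-0.111  -0.0036  0.1878] w 0.02
shift [ 0.     -0.0445  0.0105] turn -0.5200365073642614
torque about spindle (ccw+, on tool) 0.25339997147903603
```

Emit:
apply_moves:
  steps: "0.0001 0.0027 0 0.03 -1;0.0001 0.0027 0 0.03 -1"

```text
t: 15.38
tcp_pos: [0.4711, 0.0236, 0.1496]
eef_rot: [[-0.033, 0.196, 0.98], [0.02, 0.98, -0.196], [-0.999, 0.013, -0.036]]
ft_force: [-2.1, -2.0, 0.2]
width: 0.0197
```

```bash
python3 -c "
from h import *
rep()"
```

```text
t 15.38 tcp [0.4711 0.0236 0.1496] sp [0.5579 0.0059 0.1194] yaw -11.28 roll/pitch z 0.0012549522562900317 -0.03230069075569215 F [-2.1039 -2.0169  0.1901] M [-0.086  -0.1253  0.1948] w 0.0197
shift [ 0.     -0.0494  0.0135] turn -0.5826645033008501
torque about spindle (ccw+, on tool) 0.4046599707674054
```

Emit:
apply_moves:
  steps: "0.0001 0.0027 0 0.03 -1"

```text
t: 15.47
tcp_pos: [0.4716, 0.0263, 0.1497]
eef_rot: [[-0.033, 0.227, 0.973], [0.019, 0.974, -0.226], [-0.999, 0.011, -0.037]]
ft_force: [-1.4, -2.7, 1.4]
width: 0.0199
```

```bash
python3 -c "
from h import *
rep()"
```

```text
t 15.47 tcp [0.4716 0.0263 0.1497] sp [0.5579 0.0059 0.1195] yaw -13.08 roll/pitch z -0.00019139581896056721 -0.032466277767145106 F [-1.4147 -2.693   1.4161] M [-0.1055 -0.0975  0.1505] w 0.0199
shift [ 0.     -0.0517  0.0151] turn -0.613997480309699
torque about spindle (ccw+, on tool) 0.4087429610138579
```

Emit:
apply_moves:
  steps: "0.0002 0.0027 0 0.03 -1"

```text
t: 15.55
tcp_pos: [0.4723, 0.029, 0.1496]
eef_rot: [[-0.033, 0.257, 0.966], [0.019, 0.966, -0.257], [-0.999, 0.01, -0.037]]
ft_force: [-1.5, -0.8, 1.2]
width: 0.0201
```

```bash
python3 -c "
from h import *
rep()"
```

```text
t 15.55 tcp [0.4723 0.029  0.1496] sp [0.5579 0.0059 0.1194] yaw -14.87 roll/pitch z -0.0015609554463433166 -0.03257014941900998 F [-1.5477 -0.7775  1.2324] M [-0.0918 -0.0664  0.0941] w 0.0201
shift [ 0.     -0.054   0.0167] turn -0.645289037062575
torque about spindle (ccw+, on tool) 0.19517824466063383
```

Emit:
apply_moves:
  steps: "0.0002 0.0027 0 0.03 -1;0.0002 0.0027 0 0.03 -1"

```text
t: 15.72
tcp_pos: [0.4738, 0.0343, 0.1494]
eef_rot: [[-0.033, 0.317, 0.948], [0.018, 0.948, -0.317], [-0.999, 0.007, -0.037]]
ft_force: [-1.0, -1.5, 1.6]
width: 0.0198
```

```bash
python3 -c "
from h import *
rep()"
```

```text
t 15.72 tcp [0.4738 0.0343 0.1494] sp [0.5578 0.0057 0.1192] yaw -18.47 roll/pitch z -0.0044948970560605775 -0.03273179080839452 F [-1.02   -1.5057  1.591 ] M [-0.1536 -0.0573  0.1347] w 0.0198
shift [ 0.     -0.0583  0.0203] turn -0.708023452159621
torque about spindle (ccw+, on tool) 0.28857202366219126
```

Emit:
apply_moves:
  steps: "0.0002 0.0027 0 0.03 -1;0.0002 0.0027 0 0.03 -1"

```text
t: 15.88
tcp_pos: [0.4758, 0.0395, 0.1493]
eef_rot: [[-0.032, 0.376, 0.926], [0.018, 0.927, -0.376], [-0.999, 0.004, -0.037]]
ft_force: [-2.3, -1.0, 1.0]
width: 0.0198
```

```bash
python3 -c "
from h import *
rep()"
```

```text
t 15.88 tcp [0.4758 0.0395 0.1493] sp [0.5577 0.0057 0.1191] yaw -22.06 roll/pitch z -0.00729635621673416 -0.03257696402764242 F [-2.268  -1.0393  1.0349] M [-0.2048 -0.007   0.1095] w 0.0198
shift [ 0.     -0.0625  0.024 ] turn -0.7707174279000839
torque about spindle (ccw+, on tool) 0.26944136788210943
```

Emit:
apply_moves:
  steps: "0.0001 0.0027 0 0.03 -1;0.0001 0.0027 0 0.03 -1"

```text
t: 16.05
tcp_pos: [0.478, 0.0446, 0.1494]
eef_rot: [[-0.032, 0.433, 0.901], [0.017, 0.901, -0.433], [-0.999, 0.001, -0.036]]
ft_force: [-1.1, -1.2, 0.9]
width: 0.0199
```

```bash
python3 -c "
from h import *
rep()"
```

```text
t 16.05 tcp [0.478  0.0446 0.1494] sp [0.5577 0.0057 0.1192] yaw -25.65 roll/pitch z -0.010096745079007046 -0.03221070634896988 F [-1.0949 -1.1522  0.8869] M [-0.1888 -0.051   0.1318] w 0.0199
shift [ 0.     -0.0664  0.0281] turn -0.8333390645572889
torque about spindle (ccw+, on tool) 0.2648277729852886
```

Emit:
apply_moves:
  steps: "0.0001 0.0027 0 0.03 -1;0.0001 0.0027 0 0.03 -1"

```text
t: 16.22
tcp_pos: [0.4805, 0.0495, 0.1493]
eef_rot: [[-0.032, 0.489, 0.872], [0.016, 0.872, -0.488], [-0.999, -0.001, -0.036]]
ft_force: [-1.7, -1.3, -0.2]
width: 0.02
```

```bash
python3 -c "
from h import *
rep()"
```

```text
t 16.22 tcp [0.4805 0.0495 0.1493] sp [0.5576 0.0056 0.1192] yaw -29.24 roll/pitch z -0.01291902685802131 -0.03183246880837602 F [-1.7408 -1.3224 -0.1981] M [-0.2278 -0.0561  0.1497] w 0.02
shift [ 0.     -0.07    0.0324] turn -0.8960529522669367
torque about spindle (ccw+, on tool) 0.32613244268322583
```

Emit:
apply_moves:
  steps: "0.0003 0.0027 0 0.03 -1;0.0003 0.0027 0 0.03 -1"

```text
t: 16.38
tcp_pos: [0.4834, 0.0543, 0.149]
eef_rot: [[-0.032, 0.542, 0.84], [0.016, 0.84, -0.542], [-0.999, -0.004, -0.035]]
ft_force: [-2.2, -0.8, 2.6]
width: 0.0195
```

```bash
python3 -c "
from h import *
rep()"
```

```text
t 16.38 tcp [0.4834 0.0543 0.149 ] sp [0.5575 0.0056 0.1189] yaw -32.83 roll/pitch z -0.015570314875799091 -0.031123883662585384 F [-2.1889 -0.8187  2.5953] M [-0.2678 -0.0038  0.1088] w 0.0195
shift [ 0.     -0.0734  0.0369] turn -0.9586740918098223
torque about spindle (ccw+, on tool) 0.27437937312659727
```

Emit:
apply_moves:
  steps: "0.0002 0.0027 0 0.03 -1;0.0002 0.0027 0 0.03 -1"

```text
t: 16.55
tcp_pos: [0.4865, 0.059, 0.1489]
eef_rot: [[-0.032, 0.594, 0.804], [0.015, 0.805, -0.594], [-0.999, -0.007, -0.034]]
ft_force: [-2.1, -1.9, 1.7]
width: 0.02
```

```bash
python3 -c "
from h import *
rep()"
```

```text
t 16.55 tcp [0.4865 0.059  0.1489] sp [0.5574 0.0056 0.1189] yaw -36.42 roll/pitch z -0.01821726891387054 -0.03023946429657375 F [-2.1137 -1.8901  1.6893] M [-0.2729  0.0364  0.1155] w 0.02
shift [ 0.     -0.0766  0.0416] turn -1.0213599395826651
torque about spindle (ccw+, on tool) 0.360188529472572
```

Emit:
apply_moves:
  steps: "0.0002 0.0027 0 0.03 -1;0.0002 0.0027 0 0.03 -1"

```text
t: 16.72
tcp_pos: [0.49, 0.0633, 0.1487]
eef_rot: [[-0.031, 0.643, 0.765], [0.014, 0.766, -0.643], [-0.999, -0.009, -0.033]]
ft_force: [-3.1, -0.9, 2.7]
width: 0.0196
```

```bash
python3 -c "
from h import *
rep()"
```

```text
t 16.72 tcp [0.49   0.0633 0.1487] sp [0.5574 0.0055 0.1188] yaw -40.02 roll/pitch z -0.020870554124931533 -0.02905546793596608 F [-3.1144 -0.9482  2.6546] M [-0.2686 -0.0026  0.0311] w 0.0196
shift [ 0.     -0.0793  0.0465] turn -1.0842126947771318
torque about spindle (ccw+, on tool) 0.2723423207242264
```

Emit:
apply_moves:
  steps: "0.0001 0.0027 0 0.03 -1;0.0001 0.0027 0 0.03 -1"

```text
t: 16.88
tcp_pos: [0.4936, 0.0674, 0.1487]
eef_rot: [[-0.031, 0.69, 0.723], [0.013, 0.724, -0.69], [-0.999, -0.012, -0.032]]
ft_force: [-3.1, -1.6, 1.7]
width: 0.0198
```

```bash
python3 -c "
from h import *
rep()"
```

```text
t 16.88 tcp [0.4936 0.0674 0.1487] sp [0.5572 0.0054 0.1189] yaw -43.62 roll/pitch z -0.023621335071807942 -0.02787617363356858 F [-3.0881 -1.616   1.6996] M [-0.4202  0.1765  0.1239] w 0.0198
shift [ 0.     -0.0817  0.0515] turn -1.1469447397189056
torque about spindle (ccw+, on tool) 0.41522136477220845
```

Emit:
apply_moves:
  steps: "0.0001 0.0027 0 0.03 -1"

```text
t: 16.97
tcp_pos: [0.4953, 0.0692, 0.1486]
eef_rot: [[-0.032, 0.712, 0.702], [0.013, 0.702, -0.712], [-0.999, -0.014, -0.031]]
ft_force: [-3.9, -2.3, 2.9]
width: 0.0197
```

```bash
python3 -c "
from h import *
rep()"
```

```text
t 16.97 tcp [0.4953 0.0692 0.1486] sp [0.557  0.0053 0.1189] yaw -45.4 roll/pitch z -0.02537743782290174 -0.027331608981909283 F [-3.9182 -2.3121  2.8984] M [-0.4605  0.1238  0.2926] w 0.0197
shift [ 0.     -0.0826  0.0542] turn -1.1781387940791157
torque about spindle (ccw+, on tool) 0.6820740891910249
```

Emit:
apply_moves:
  steps: "0.0001 0.0027 0 0.03 -1"

```text
t: 17.05
tcp_pos: [0.4972, 0.071, 0.1485]
eef_rot: [[-0.032, 0.733, 0.679], [0.012, 0.68, -0.733], [-0.999, -0.016, -0.031]]
ft_force: [-3.3, -1.2, 2.0]
width: 0.0199
```

```bash
python3 -c "
from h import *
rep()"
```

```text
t 17.05 tcp [0.4972 0.071  0.1485] sp [0.5568 0.0051 0.1189] yaw -47.18 roll/pitch z -0.02705187340319041 -0.026578679072874655 F [-3.2986 -1.2465  1.9995] M [-0.4218  0.0643  0.3598] w 0.0199
shift [ 0.     -0.0834  0.0567] turn -1.2091649538704354
torque about spindle (ccw+, on tool) 0.6481619185286578
```

Emit:
apply_moves:
  steps: "0.0001 0.0027 0 0.03 -1"

```text
t: 17.13
tcp_pos: [0.499, 0.0727, 0.1484]
eef_rot: [[-0.033, 0.754, 0.656], [0.011, 0.657, -0.754], [-0.999, -0.017, -0.03]]
ft_force: [-2.9, -2.4, 1.6]
width: 0.0195
```

```bash
python3 -c "
from h import *
rep()
for i in range(4):
    optics.capture('scene');s=robot.get_state();print((s['moment']+np.cross(s['tcp_pos']-NUT,s['ft_force']))[2])"
```

```text
t 17.13 tcp [0.499  0.0727 0.1484] sp [0.5565 0.005  0.1188] yaw -48.95 roll/pitch z -0.028900332687431047 -0.025764324481047034 F [-2.9148 -2.4227  1.6257] M [-0.4516  0.2187  0.5022] w 0.0195
shift [-0.     -0.0841  0.0594] turn -1.240029068725398
torque about spindle (ccw+, on tool) 0.8365555477643956
0.7342446618151666
0.60280409669956
0.6367060524219841
0.5223152212099954
```

Emit:
apply_moves:
  steps: "0.0001 0.0016 0 0.018 -1"

```text
t: 17.42
tcp_pos: [0.5, 0.0735, 0.1483]
eef_rot: [[-0.033, 0.764, 0.645], [0.011, 0.645, -0.764], [-0.999, -0.018, -0.03]]
ft_force: [-3.8, -2.6, 1.7]
width: 0.02
```

```bash
python3 -c "
from h import *
rep()
for i in range(4):
    optics.capture('scene');s=robot.get_state();print((s['moment']+np.cross(s['tcp_pos']-NUT,s['ft_force']))[2])"
```

```text
t 17.42 tcp [0.5    0.0735 0.1483] sp [0.5564 0.0049 0.1187] yaw -49.81 roll/pitch z -0.029283549562029533 -0.025713539724258203 F [-3.7932 -2.6063  1.7297] M [-0.4188  0.2514  0.5199] w 0.02
shift [-0.     -0.0845  0.0606] turn -1.2550638620276133
torque about spindle (ccw+, on tool) 0.923961533587917
0.7906022578532967
0.7605993951466752
0.7758362034640982
0.7313110877213962
```

Torque is 0.92 N m on the move and about 0.77 held, so the nut is snug. Easing off, then lifting.

Emit:
apply_moves:
  steps: "0 -0.0018 0 -0.02 -1;0 -0.0018 0 -0.02 -1;0 0 0 0 -1"

```text
t: 17.87
tcp_pos: [0.4979, 0.0715, 0.1487]
eef_rot: [[-0.031, 0.735, 0.677], [0.013, 0.678, -0.735], [-0.999, -0.014, -0.03]]
ft_force: [-2.9, -1.0, 2.0]
width: 0.0197
```

```bash
python3 -c "
from h import *
rep()
for i in range(2):
    optics.capture('scene');s=robot.get_state();print((s['moment']+np.cross(s['tcp_pos']-NUT,s['ft_force']))[2])"
```

```text
t 17.87 tcp [0.4979 0.0715 0.1487] sp [0.5573 0.0055 0.1191] yaw -47.32 roll/pitch z -0.025531245616955488 -0.026183040597649997 F [-2.8558 -1.0268  1.9579] M [-0.1729  0.1627 -0.0795] w 0.0197
shift [ 0.     -0.0842  0.0568] turn -1.2115838036665771
torque about spindle (ccw+, on tool) 0.16783694983030614
0.1236789024820537
0.09951671663357434
```

Emit:
apply_moves:
  steps: "0 -0.0009 0 -0.01 -1;-0.002 0 0 0 -1;-0.003 0 0 0 -1;-0.003 0 0 0 -1"

```text
t: 18.3
tcp_pos: [0.4971, 0.0707, 0.1559]
eef_rot: [[-0.032, 0.729, 0.684], [0.014, 0.684, -0.729], [-0.999, -0.014, -0.032]]
ft_force: [0.4, 0.6, -2.8]
width: 0.0193
```

```bash
python3 -c "
from h import *
rep()"
```

```text
t 18.3 tcp [0.4971 0.0707 0.1559] sp [0.557  0.0053 0.1261] yaw -46.83 roll/pitch z -0.025775056522892175 -0.027970847226432966 F [ 0.3602  0.5832 -2.7712] M [ 0.0973 -0.1652  0.0681] w 0.0193
shift [ 0.     -0.0835  0.0561] turn -1.2031335825040759
torque about spindle (ccw+, on tool) 0.00990283982690595
```

Freely lifting out; raise well clear.

Emit:
apply_moves:
  steps: "-0.004 0 0 0 -1;-0.005 0 0 0 -1;-0.01 0 0 0 -1;-0.01 0 0 0 -1;-0.015 0 0 0 -1;-0.015 0 0 0 -1;-0.01 0 0 0 -1;0 0 0 0 -1"

```text
t: 18.97
tcp_pos: [0.4999, 0.0708, 0.2334]
eef_rot: [[-0.03, 0.729, 0.684], [0.015, 0.685, -0.729], [-0.999, -0.012, -0.031]]
ft_force: [0.7, 1.2, -2.4]
width: 0.0199
```

```bash
python3 -c "
from h import *
rep();go([.4649,-.2254,.215],-7.8)"
```

```text
t 18.97 tcp [0.4999 0.0708 0.2334] sp [0.56   0.0054 0.2037] yaw -46.78 roll/pitch z -0.023261272883542742 -0.027176157024689448 F [ 0.664   1.2147 -2.3659] M [ 0.0922 -0.1967  0.0279] w 0.0199
shift [ 0.0001 -0.0857  0.0541] turn -1.2022084367300805
torque about spindle (ccw+, on tool) -0.08428649602488
t 18.9667 tcp [0.4999 0.0708 0.2334] yaw -46.80073980419863 j [ 0.4965  0.1653 -0.7785  1.7333  0.0965  1.3161  0.452 ] F [ 0.664   1.2147 -2.3659] M [ 0.0922 -0.1967  0.0279] w 0.01986748427244188 tilt [-0.0117 -0.0313]
shift [ 0.0151 -0.2281  0.1924] turn -0.6806913202968747
```

Emit:
apply_moves:
  steps: "0 -0.015 0.0128 0 -1;0 -0.015 0.0128 0 -1;0 -0.015 0.0128 0 -1;0 -0.015 0.0128 0 -1;0 -0.015 0.0128 0 -1;0 -0.015 0.0128 0 -1;0 -0.015 0.0128 0 -1;0 -0.015 0.0128 0 -1;0 -0.015 0.0128 0 -1;0 -0.015 0.0128 0 -1;0 -0.015 0.0128 0 -1;0 -0.015 0.0128 0 -1;0 -0.015 0.0128 0 -1;0 -0.015 0.0128 0 -1;0 0 0 0 -1"

```text
t: 20.22
tcp_pos: [0.4668, -0.2141, 0.2279]
eef_rot: [[-0.031, 0.725, 0.688], [0.015, 0.689, -0.725], [-0.999, -0.011, -0.032]]
ft_force: [-0.1, -0.8, -1.1]
width: 0.0197
```

```bash
python3 -c "
from h import *
go([.4649,-.2254,.18],-7.8)"
```

```text
t 20.2167 tcp [ 0.4668 -0.2141  0.2279] yaw -46.49543425684898 j [ 0.843   0.1635 -0.5483  1.7243  0.0819  1.3121  1.0364] F [-0.1107 -0.7578 -1.1237] M [-0.0224 -0.0552  0.0088] w 0.019739437648301904 tilt [-0.0115 -0.0322]
shift [ 0.0478 -0.0086  0.0084] turn -0.6753627332710199
```

Emit:
apply_moves:
  steps: "0 0 0 -0.05 -1;0 0 0 -0.05 -1;0 0 0 -0.05 -1;0 0 0 -0.05 -1;0 0 0 -0.05 -1;0 0 0 -0.05 -1;0 0 0 -0.05 -1;0 0 0 -0.05 -1;0 0 0 -0.05 -1;0 0 0 -0.05 -1;0 0 0 -0.05 -1;0 0 0 -0.05 -1;0 0 0 -0.05 -1;0 0 0 0 -1"

```text
t: 21.38
tcp_pos: [0.4648, -0.2115, 0.2231]
eef_rot: [[-0.037, 0.13, 0.991], [0.02, 0.991, -0.129], [-0.999, 0.015, -0.039]]
ft_force: [-0.2, -1.0, -3.1]
width: 0.0199
```

```bash
python3 -c "
from h import *
go([.4649,-.2254,.1],-7.8)"
```

```text
t 21.3833 tcp [ 0.4648 -0.2115  0.2231] yaw -7.4398770598351 j [ 0.8937  0.1739 -0.6083  1.7295  0.0937  1.311   1.7051] F [-0.1586 -0.9757 -3.1438] M [ 0.0979 -0.1758  0.0421] w 0.019900810942926842 tilt [ 0.0149 -0.039 ]
shift [ 0.1227 -0.0157  0.0067] turn 0.00628533101784004
```

Emit:
apply_moves:
  steps: "0.02 -0.0025 0.001 0.004 -1;0.02 -0.0025 0.001 0.003 -1;0.02 -0.0025 0.001 0 -1;0.02 -0.0025 0.001 0 -1;0.02 -0.0025 0.001 0 -1;0.02 -0.0025 0.001 0 -1;0.015 0 0.001 0 -1;0 0 0 0 -1;0 0 0 0 -1"

```text
t: 22.13
tcp_pos: [0.4654, -0.2234, 0.0822]
eef_rot: [[-0.035, 0.151, 0.988], [0.02, 0.988, -0.151], [-0.999, 0.014, -0.038]]
ft_force: [0.8, 0.2, -1.3]
width: 0.0196
```

```bash
python3 -c "
from h import *
rep();go([.4649,-.2254,.0303],-7.8)"
```

```text
t 22.13 tcp [ 0.4654 -0.2234  0.0822] sp [ 0.553  -0.237   0.0519] yaw -8.66 roll/pitch z 0.002464297570404303 -0.033568351126087394 F [ 0.7975  0.1726 -1.3296] M [ 0.0662 -0.1965  0.0197] w 0.0196
shift [ 0.0046  0.195  -0.0204] turn -0.5369400162539641
torque about spindle (ccw+, on tool) 0.18699840970239384
t 22.1333 tcp [ 0.4654 -0.2234  0.0822] yaw -8.677613013095597 j [ 0.8625  0.338  -0.5743  1.8668  0.2016  1.0369  1.6228] F [ 0.7975  0.1726 -1.3296] M [ 0.0662 -0.1965  0.0197] w 0.019619211843532373 tilt [ 0.014  -0.0377]
shift [ 0.0519 -0.0028  0.0017] turn -0.015317236636866276
```

Emit:
apply_moves:
  steps: "0.015 -0.001 0.001 -0.007 -1;0.015 -0.001 0.001 -0.007 -1;0.01 0 0 0 -1;0.004 0 0 0 -1;0 0 0 0 -1"

```text
t: 22.55
tcp_pos: [0.4685, -0.2255, 0.0414]
eef_rot: [[-0.03, 0.141, 0.99], [0.016, 0.99, -0.14], [-0.999, 0.012, -0.032]]
ft_force: [1.1, -0.2, -2.0]
width: 0.02
```

```bash
python3 -c "
from h import *
rep();go([.4649,-.2254,.0303],-7.8)"
```

```text
t 22.55 tcp [ 0.4685 -0.2255  0.0414] sp [ 0.5563 -0.2383  0.0117] yaw -8.06 roll/pitch z 0.0005858710152008548 -0.02764104267855989 F [ 1.075  -0.2152 -1.9703] M [ 0.0883 -0.1474  0.0643] w 0.02
shift [ 0.004   0.197  -0.0218] turn -0.5264604724519732
torque about spindle (ccw+, on tool) 0.33247311618177433
t 22.55 tcp [ 0.4685 -0.2255  0.0414] yaw -8.077619345971764 j [ 0.844   0.4003 -0.557   1.8896  0.2472  0.9559  1.6014] F [ 1.075  -0.2152 -1.9703] M [ 0.0883 -0.1474  0.0643] w 0.019954968670340592 tilt [ 0.0121 -0.0317]
shift [ 0.0112 -0.0005 -0.0032] turn -0.004845371654440534
```

Emit:
apply_moves:
  steps: "-0.005 0 0 0 -1;-0.005 0 0 0 -1;-0.005 0 -0.0005 0 -1;-0.005 0 -0.0005 0 -1;-0.005 0 -0.0005 0 -1;-0.005 0 -0.0005 0 -1;-0.005 0 -0.0005 0 -1;-0.005 0 -0.0005 0 -1;0 0 0 0 -1;0.02 0 0 0 -1;0.02 0 0 0 -1;0 0 0 0 -1;0 0 0 0 -1"

```text
t: 23.63
tcp_pos: [0.4687, -0.2266, 0.0515]
eef_rot: [[-0.022, 0.142, 0.99], [0.011, 0.99, -0.142], [-1.0, 0.008, -0.023]]
ft_force: [0.8, -0.6, -1.3]
width: 0.0196
```

```bash
python3 -c "
from h import *
rep();go([.4649,-.2254,.0333],-7.8)"
```

```text
t 23.63 tcp [ 0.4687 -0.2266  0.0515] sp [ 0.5568 -0.2396  0.0225] yaw -8.14 roll/pitch z -0.0035336044554692006 -0.018838211293242247 F [ 0.7881 -0.6313 -1.2918] M [ 0.0768 -0.1506 -0.0135] w 0.0196
shift [ 0.0027  0.1981 -0.0228] turn -0.5278119011005538
torque about spindle (ccw+, on tool) 0.22572323992942211
t 23.6333 tcp [ 0.4687 -0.2266  0.0515] yaw -8.156017239063392 j [ 0.8511  0.3801 -0.5622  1.8899  0.2385  0.9637  1.6075] F [ 0.7881 -0.6313 -1.2918] M [ 0.0768 -0.1506 -0.0135] w 0.019615797832710873 tilt [ 0.008  -0.0229]
shift [ 0.0183  0.0005 -0.0035] turn -0.0062136730155159595
```

Pumping (slow up, fast down) levels the tool: pitch went from −0.028 to −0.019. Repeating it twice.

Emit:
apply_moves:
  steps: "-0.005 0 -0.0005 0 -1;-0.005 0 -0.0005 0 -1;-0.005 0 -0.0005 0 -1;-0.005 0 -0.0005 0 -1;-0.005 0 -0.0005 0 -1;-0.005 0 -0.0005 0 -1;-0.005 0 -0.0005 0 -1;0 0 0 0 -1;0.02 0 0 0 -1;0.02 0 0 0 -1;0 0 0 0 -1;0 0 0 0 -1"

```text
t: 24.63
tcp_pos: [0.4681, -0.2276, 0.0562]
eef_rot: [[-0.014, 0.142, 0.99], [0.006, 0.99, -0.142], [-1.0, 0.004, -0.015]]
ft_force: [0.6, -0.5, -0.7]
width: 0.02
```

Emit:
apply_moves:
  steps: "-0.005 0 -0.0007 0 -1;-0.005 0 -0.0007 0 -1;-0.005 0 -0.0007 0 -1;-0.005 0 -0.0007 0 -1;-0.005 0 -0.0007 0 -1;-0.005 0 -0.0007 0 -1;0 0 0 0 -1;0.02 0 0 0 -1;0.02 0 0 0 -1;0 0 0 0 -1;0 0 0 0 -1"

```text
t: 25.55
tcp_pos: [0.4668, -0.2286, 0.0555]
eef_rot: [[-0.006, 0.143, 0.99], [0.001, 0.99, -0.143], [-1.0, 0.0, -0.006]]
ft_force: [0.3, 1.1, -1.6]
width: 0.0196
```

```bash
python3 -c "
from h import *
rep();go([.4649,-.2254,.0333],-7.8)"
```

```text
t 25.55 tcp [ 0.4668 -0.2286  0.0555] sp [ 0.5553 -0.242   0.028 ] yaw -8.18 roll/pitch z -0.011213607397052792 -0.0022264341511265703 F [ 0.3105  1.1193 -1.6454] M [ 0.092  -0.1831  0.0114] w 0.0196
shift [ 0.0003  0.2006 -0.0217] turn -0.5284734189127699
torque about spindle (ccw+, on tool) -0.016693407218378146
t 25.55 tcp [ 0.4668 -0.2286  0.0555] yaw -8.19572271445634 j [ 0.8608  0.3604 -0.5658  1.9048  0.2358  0.9485  1.612 ] F [ 0.3105  1.1193 -1.6454] M [ 0.092  -0.1831  0.0114] w 0.019630160039635046 tilt [ 0.0003 -0.0063]
shift [ 0.0222  0.0029 -0.0021] turn -0.006906664292192488
```

Emit:
apply_moves:
  steps: "0.005 0.001 0 0 -1;0.005 0.001 0 0 -1;0.005 0.001 0 0 -1;0.004 0 0 0 -1;0.002 0 0 0 -1;0.001 0 0 0 -1;0 0 0 0 -1;0 0 0 0 -1"

```text
t: 26.22
tcp_pos: [0.4684, -0.2257, 0.0341]
eef_rot: [[-0.004, 0.142, 0.99], [-0.0, 0.99, -0.142], [-1.0, -0.001, -0.004]]
ft_force: [0.4, -0.5, -2.2]
width: 0.0197
```

```bash
python3 -c "
from h import *
rep();go([.4649,-.2254,.0303],-7.8)"
```

```text
t 26.22 tcp [ 0.4684 -0.2257  0.0341] sp [ 0.5569 -0.2391  0.0069] yaw -8.17 roll/pitch z -0.012181296343974668 0.00015427712652617729 F [ 0.3786 -0.4736 -2.2316] M [ 0.105  -0.0868 -0.0227] w 0.0197
shift [-0.      0.1975 -0.0229] turn -0.5283058637891164
torque about spindle (ccw+, on tool) 0.1070667177191065
t 26.2167 tcp [ 0.4684 -0.2257  0.0341] yaw -8.186349928281928 j [ 0.8443  0.3921 -0.5563  1.9191  0.2611  0.9055  1.5864] F [ 0.3786 -0.4736 -2.2316] M [ 0.105  -0.0868 -0.0227] w 0.019674560798331554 tilt [-0.0006 -0.004 ]
shift [ 0.0039 -0.0002 -0.0034] turn -0.006743078313363599
```

Emit:
apply_moves:
  steps: "0.001 0 0 0 -1;0.001 0 0 0 -1;0.001 0 0 0 -1;0.001 0 0 0 -1;0 0 0 0 -1"

```text
t: 26.63
tcp_pos: [0.4689, -0.226, 0.0307]
eef_rot: [[-0.003, 0.143, 0.99], [-0.001, 0.99, -0.143], [-1.0, -0.001, -0.003]]
ft_force: [-1.3, 1.2, -0.5]
width: 0.0198
```

```bash
python3 -c "
from h import *
rep()"
```

```text
t 26.63 tcp [ 0.4689 -0.226   0.0307] sp [ 0.5575 -0.2394  0.0035] yaw -8.19 roll/pitch z -0.012721055244934571 0.0012961387567484146 F [-1.3137  1.1652 -0.4836] M [ 0.2589  0.3295 -0.0277] w 0.0198
shift [-0.0002  0.1977 -0.0236] turn -0.5286570066711594
torque about spindle (ccw+, on tool) -0.4354229688869104
```

Emit:
apply_moves:
  steps: "0.0007 0 0 0 -1;0.0005 0 0 0 -1;0 0 0 0 -1"

```text
t: 26.88
tcp_pos: [0.4689, -0.2261, 0.0304]
eef_rot: [[-0.003, 0.143, 0.99], [-0.001, 0.99, -0.143], [-1.0, -0.002, -0.003]]
ft_force: [-1.3, 0.4, -1.6]
width: 0.0197
```

```bash
python3 -c "
from h import *
rep()
"
```

```text
t 26.88 tcp [ 0.4689 -0.2261  0.0304] sp [ 0.5575 -0.2395  0.0032] yaw -8.19 roll/pitch z -0.013328744827936546 0.0008664806530703852 F [-1.2677  0.4034 -1.5684] M [ 0.2294  0.269  -0.0183] w 0.0197
shift [-0.0003  0.1978 -0.0237] turn -0.5287059448719138
torque about spindle (ccw+, on tool) -0.3482128094319965
```

Emit:
apply_moves:
  steps: "0 0 0 0 -0.4;0 0 0 0 -0.4;0 0 0 0 -0.2;0 0 0 0 0;0 0 0 0 0.4;0 0 0 0 0.4;0 0 0 0 0.4;0 0 0 0 0.4"

```text
t: 27.55
tcp_pos: [0.4699, -0.2265, 0.0308]
eef_rot: [[-0.001, 0.143, 0.99], [-0.002, 0.99, -0.143], [-1.0, -0.002, -0.001]]
ft_force: [0.2, 0.5, -0.2]
width: 0.0567
```

Emit:
apply_moves:
  steps: "-0.01 0 0 0 0.4;-0.015 0 0 0 0.4;-0.02 0 0 0 0.4;-0.02 0 0 0 0.4;-0.02 0 0 0 0.4;-0.02 0 0 0 0.4;-0.02 0 0 0 0.4;-0.02 0 0 0 0.4;-0.02 0 0 0 0.4;0 0 0 0 0.4"

```text
t: 28.38
tcp_pos: [0.4694, -0.2241, 0.2091]
eef_rot: [[-0.001, 0.14, 0.99], [-0.001, 0.99, -0.14], [-1.0, -0.001, -0.001]]
ft_force: [0.4, 0.1, -0.0]
width: 0.0613
```

```bash
python3 -c "
from h import *
s=robot.get_state();print(s['tcp_pos'],s['eef_rot'],s['width'],s['joints'])"
```

```text
[ 0.4694 -0.2241  0.2091] [[-0.0011  0.1398  0.9902]
 [-0.0007  0.9902 -0.1398]
 [-1.     -0.0009 -0.001 ]] 0.061339623577096075 [ 0.9094  0.1754 -0.6069  1.7576  0.1064  1.242   1.7057]
```

Emit:
apply_moves:
  steps: "0 -0.025 -0.007 0 0.4;0 -0.025 -0.007 0 0.4;0 -0.025 -0.007 0 0.4;0 -0.025 -0.007 0 0.4;0 -0.025 -0.007 0 0.4;0 -0.025 -0.007 0 0.4;0 -0.025 -0.007 0 0.4;0 -0.025 -0.007 0 0.4;0 -0.025 -0.007 0 0.4;0 0 0 0 0.4"

```text
t: 29.22
tcp_pos: [0.3734, -0.4444, 0.2161]
eef_rot: [[0.005, 0.131, 0.991], [-0.005, 0.991, -0.131], [-1.0, -0.004, 0.005]]
ft_force: [0.3, -0.8, -0.6]
width: 0.0609
```

Run:
```python
from h import *
t=cap('top','top9');s=cap('scene','scene9')
a=cv2.resize(t['pixels'][160:300,260:480,::-1],None,fx=3.5,fy=3.5,interpolation=cv2.INTER_CUBIC)
b=cv2.resize(s['pixels'][150:300,150:375,::-1],None,fx=2,fy=2)[:110*2]
b=cv2.resize(s['pixels'][200:260,200:280,::-1],None,fx=1.8,fy=1.8)
cv2.imwrite('pics/fin.png',a)
t0=load('top0');d=cv2.absdiff(t0['pixels'],t['pixels']).max(2);_,m=cv2.threshold(cv2.medianBlur(d,3),35,255,0)
n,_,st,ce=cv2.connectedComponentsWithStats(m);print([(x.tolist(),) for x in st[1:] if x[4]>12])
```

```text
[([506, 270, 3, 7, 17],), ([527, 273, 5, 8, 27],), ([535, 275, 20, 9, 61],), ([496, 279, 144, 121, 8426],), ([623, 279, 13, 11, 83],)]
```

View pics/fin.png

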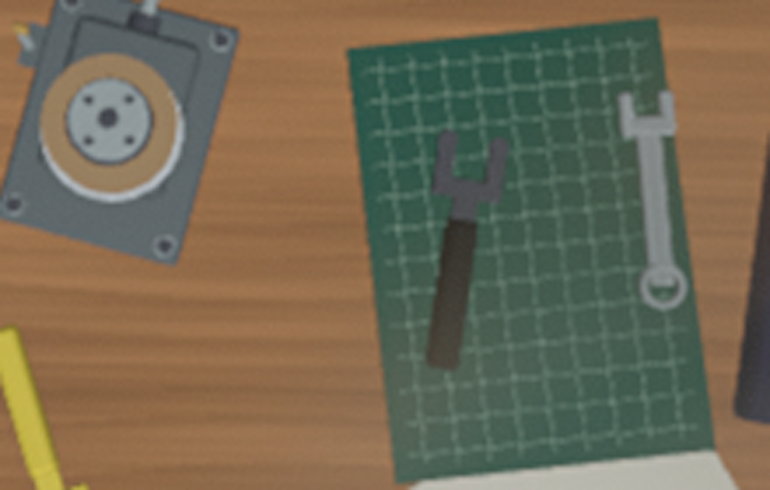

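The spanner lies on the mat (px ~390,230), the nut holes have turned to about −45° (from 22°, matching the 1.2 rad applied), and nothing else moved in the difference image. Handing in.

```bash
python3 -c "
from h import *
print(robot.close_job())"
```

```text
the job is handed in; nothing more can be done
None
```

The lock nut is snug, and the pin spanner is back on the cutting mat. The job was handed in at about 29 s of the 72 s allowed, and no verdict is reported.

- **Seating:** Both prongs went into opposite holes on the first try. The plate met the nut's face with the prong tips about 9 mm below it, before any turning.
- **Tightening:** I turned the nut clockwise by about 1.25 rad at the spanner. Running drag was about 0.25 N m, the nut met the washer near 1.15 rad, and I stopped at 0.92 N m on the move (about 0.77 N m held). From those torques I estimate the washer at about 0.11 rad, below the 0.25 crush limit.
- **Putting back:** I eased the torque off, lifted the spanner out freely, and set it down within a few millimetres of where it had been before letting go.

**Last checks:** The final top picture shows the holes at about −45° (22° at first), which matches the turn. The spanner lies on the mat, and comparing with the first picture showed changes only where the robot itself stood in view.

**Less certain:**
- Single torque readings were noisy by about 0.1 N m.
- The tool picked up a tilt of about 2° while carrying the spanner, and kept it during the turning. I corrected it before laying the spanner down.

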